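# Release the push-latch tray and set it on the scale

### The arm

A 7-joint arm with a two-finger parallel gripper is mounted at the origin on a cart in front of the work surface, level with it; the furniture and walls round the work are solid. World frame = base frame: x ahead of the robot, y to its left, z up, the work surface at z = 0. Lengths are in m, angles in rad, forces in N, time in s.
With the tool pointing down it reaches from about 0.425 to 0.95 m from the base axis. Payload 4.7 kg.
Tool frame: the origin (TCP) lies between the finger pads; the fingertips stand 25 mm ahead of it and the grasp point (between the pads) lies 6 mm ahead of it (robot.tip_extent is the distance from the TCP to the fingertips, in m); y points along the fingers, z is the direction in which the jaws open and shut, and the axes are right-handed (so a half turn about y gives the same grasp; the last joint's range is limited). The gripper opens to 87 mm and grips with 3 to 60 N. Pads are 19 mm wide; open, the fingers measure 117 mm over their backs; the gripper's body (75 mm by 190 mm) begins 51 mm behind the grasp point.
Start: joints at [1.238, 0.469, -0.049, 1.532, 0.024, 1.141, -0.082], TCP at [0.202, -0.644, 0.248] pointing down, gripper open.
Joint ranges: [-2.59, 2.59], [-0.33, 1.99], [-1.39, 1.29], [0.1, 2.45], [-1.04, 4.18], [0.21, 1.99], [-2.66, 2.66]. Speed limits (rad/s): [2.57, 2.57, 3.14, 3.14, 3.14, 3.14, 3.14].

### API

Orientations are given as a 3x3 rotation matrix whose columns are the frame's x, y, z axes.
In Python, from workcell import telemetry, vision, close_job, robot gives the robot as it stands.
- The arm moves only by the tool move_arm, never from a script. Its argument "commands" is a list of rows, each a list of 3 entries, a list of its own where there are three numbers: the turn, a rotation vector about the tool's x, y, z in units of 6 degrees (1.0 is 6 degrees), then the shift along the tool's x, y, z in units of 40 mm (1.0 is 40 mm), then the finger opening in mm, from 0 to 87. A call has 1 to 8 rows; each row shifts and turns the commanded pose from where the row before left it, along the tool's axes as they then stand; what a row does not reach is not made up. A row lasts 1/12 s, in which the tool goes at most 41.7 mm and 7.16 degrees, less where a joint would pass 70% of its speed; a pose out of reach is approached as far as the arm can. A call is refused whole if a number of a shift passes 1 or a number of a turn 1, either way. A call with a gripper value outside its range is refused whole. The fingers move at their own pace and stop on an object; "force" is the grip in N (left out, the last holds). Time passes only in rows, so rows that do not move let the fingers close. It gives the time, the measured TCP pose, the force and the opening at its end, in the units of the state.
- telemetry.get_obs(): the state, without advancing time (a new reading comes with each control period).
- vision.snapshot(name): name is "scene" or "top"; returns a dict with "img" (384x512x3 uint8, blue, green, red), "depth" (384x512 float32, m along the optical axis (not along the pixel's ray), 0 where there is no reading), "fx", "fy", "cx", "cy" (pixels), "rvec" (rotation vector, rad) and "tvec" (3), from world to camera coordinates, as OpenCV has them. Camera axes: x right, y down, z forward; pixel columns grow to the right and rows downward; lengths in m; the calibration is good to about 2 mm. A picture is of the moment at which its call begins.
- close_job(): hands the job in, once; it reports no verdict.
The state is a dict: "clock": time; "joints": joint angles; "qd": joint speeds; "tau": joint torques, N m; "tool_pos": TCP position; "tcp_rot": TCP orientation; "force": force on the tool from outside, world axes, zero at the start; "torque": the same for the moment, N m; "width": finger opening in m.
Only numpy, scipy, OpenCV 4.12 (cv2) and the standard library are available. Lean on these libraries where they do the work, as an engineer would, in place of code of your own. Each camera call takes 0.05 s, during which the arm holds its last target. There are 200 camera calls.

### The job

Press the front of the black tray into its steel dock until the push-latch lets go and the tray springs out. Draw the tray right out of the dock, leave it standing on the table and let go of it, then pick it up by the upright handle in its middle and set it squarely on the middle of the scale's pan, where it can be weighed. Leave the other things where they stand.

Things in the scene. Friction and masses are not known exactly. Their poses are not given: they have to be found in the camera images.
- dock: low steel dock fixed to the table, a tunnel without a floor, 190 deep, 138 wide, 74 high (mm). Its mouth, 114 wide and 66 high, looks along the dock's own -x, roughly to the robot. Origin: on the table at the middle of the mouth; x points into the dock, z up. A latched tray has its origin 69 mm inside and stays so until pressed; drawn 150 mm out from there, it is clear of the dock
- tray: black open tray, loose, 0.15 kg, slippery underside, 160 long (x), 108 wide (y), standing on the table in the dock. Front: solid upright block 20 thick, 63 high, full width (x -85 to -65 mm). Floor 4 thick, side walls 30 high, back wall 48 high. In the middle a handle fin, 50 long (x), 10 thick (y), top at 62. Origin: middle of the underside; front at -x, z up
- tray_front (a point): middle of the top of the front block, 75 mm in front of the tray's origin, 63 mm up. Latched, the block stands 16 mm out of the dock, no finger fits behind it. Pressed in 8 to 10 mm (5 to 12 N; firm stop at 12 mm) it comes free; when the pusher backs away a spring drives the tray 50 mm out of its latched place: a 46 mm gap opens behind the block, the fin is still under the roof
- tray_handle (a point): middle of the top of the tray's handle fin, 62 mm above the tray's origin; the fin is free for 32 mm down to the height of the side walls and for 45 mm to either side
- pan_centre (a point): middle of the top of the flat steel pan (146 along x, 158 along y, mm) of the white portion scale, 102 mm above the table. The scale is fixed; its dial looks along its -x; the axes are the scale's. The pan does not sink
- ramekin: shallow white ribbed ramekin, 99 mm wide, 43 mm high; origin under its middle. Bystander
- salt_jar: squat clear jar of salt with a flat tan lid, 72 mm wide, 78 mm high; origin under its middle. Bystander
- squeeze_bottle: clear squeeze bottle with a cone tip, 60 mm wide, 222 mm high; origin under its middle. Bystander
Things that resemble listed ones, but are neither listed nor needed, are in the scene too. Leave any turquoise look-alike of the part that bears pan_centre alone.

How it is judged:
By the outcome, as a careful person would: the job done as asked, in the order asked, and still so for the second after the job is handed in, with the robot touching nothing.
It also fails if it takes over 67 s, if anything falls off the work surface, if the arm or the gripper's body presses on something with over 40 N, if the wrist force passes 120 N, or if a joint passes its speed limit or range.

## Working session

There is one attempt and no reset: what is moved stays moved. The work goes in short steps, Python scripts to look and compute and a tool call to move; the robot and the scene stay as the last step left them, time stands still between calls to the robot, and variables do not carry over. Pictures are saved under pics/ and viewed, about 8 in all and at most 12, crops included, and the job is handed in when it is done.

Besides the shell and the picture viewer there is one more tool, called after "Call:" as name(argument=value, ...) on one line, values as JSON. move_arm: Moves the arm, as the interface text tells. Its arguments: {"type":"object","properties":{"commands":{"type":"array","items":{"type":"array"}},"force":{"type":"number"}},"required":["commands"]}

```bash
mkdir -p pics; ls; cat > h.py <<'E'
import numpy as np, cv2
from workcell import telemetry, vision, robot
def snap(n):
    s=vision.snapshot(n); s['R']=cv2.Rodrigues(np.array(s['rvec'],float))[0]; s['t']=np.array(s['tvec'],float).ravel(); return s
def cloud(s):
    d=s['depth'].astype(float); v,u=np.mgrid[:d.shape[0],:d.shape[1]]
    c=np.stack([(u-s['cx'])/s['fx']*d,(v-s['cy'])/s['fy']*d,d],-1)
    P=(c-s['t'])@s['R']; P[d<=0]=np.nan; return P
def ray(s,u,v,z):
    r=np.array([(u-s['cx'])/s['fx'],(v-s['cy'])/s['fy'],1.])@s['R']; o=-s['R'].T@s['t']
    return o+r*(z-o[2])/r[2]
E
python3 - <<'E'
from h import *
for n in('top','scene'):
    s=snap(n); cv2.imwrite(f'pics/{n}1.png',cv2.resize(s['img'],(768,576)))
    print(n,-s['R'].T@s['t'],s['R'][2],s['fx'])
print(telemetry.get_obs())
E
```

```text
pics
top [0.5129459  0.01871627 1.22906189] [ 0.0990455  -0.00190903 -0.99508107] 374.39209819255683
scene [0.15049628 0.73740117 1.15688112] [ 0.33940816 -0.53111543 -0.77634947] 464.7955251724873
{'clock': 0.1, 'joints': array([ 1.23807674,  0.46938799, -0.04857932,  1.53355705,  0.02412832,
        1.14101113, -0.08229688]), 'qd': array([ 1.89004430e-05, -2.59181782e-03, -4.27331358e-04, -4.16137893e-03,
        1.07093919e-03,  1.61756432e-03,  1.89057931e-04]), 'tau': array([ 1.93715837e-04, -5.09171569e+01, -8.12633475e-02, -2.36827844e+01,
       -6.14575460e-02,  3.45025747e-02,  5.77005972e-05]), 'tool_pos': array([ 0.20178939, -0.64361826,  0.24659334]), 'tcp_rot': array([[-9.54191862e-01, -6.21002153e-04,  2.99194761e-01],
       [-2.99195391e-01,  1.66504251e-03, -9.54190414e-01],
       [ 9.43823055e-05, -9.99998421e-01, -1.77457099e-03]]), 'force': array([-0.30914092, -0.72782891, -0.20589836]), 'torque': array([ 0.01724953,  0.05586751, -0.03801365]), 'width': 0.08680478611077129}
```

View pics/top1.png

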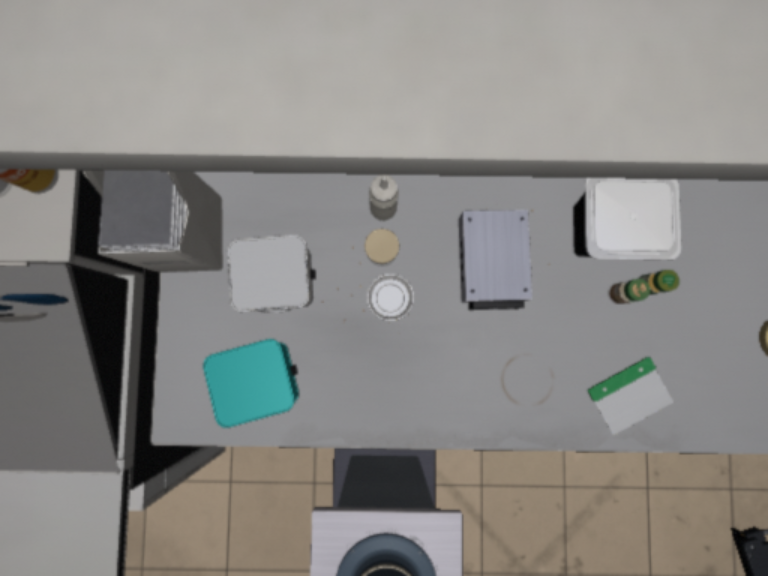

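View pics/scene1.png

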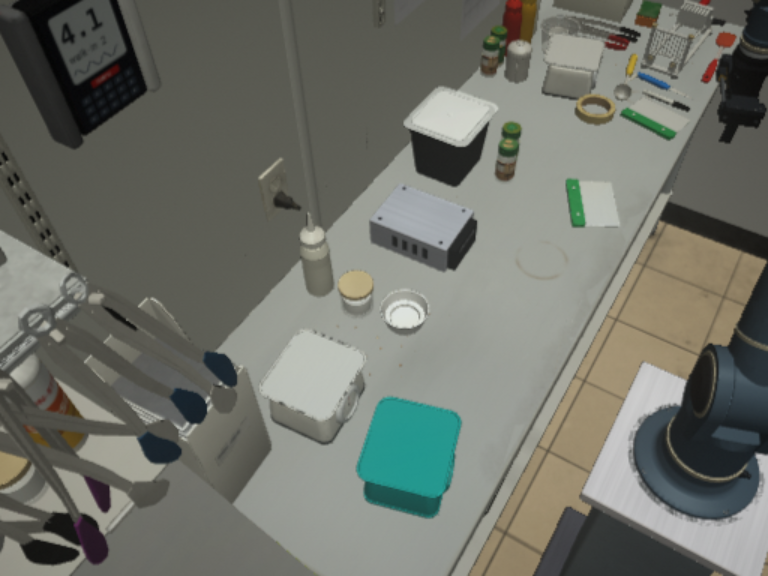

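Top view (768-wide): dock at (497,255) with the black tray front at (497,303). The white scale is at (270,273) with its dial at (313,273), so the scale's -x points to about world -y. The candidates for the pan are the white scale (270,273), the turquoise look-alike (250,383) and the white-lidded black box (633,218). The white one with a dial fits. Next I measure and crop it.

```bash
cat > meas.py <<'E'
from h import *
def rect(P,m,ero=0):
    m=cv2.morphologyEx(m.astype(np.uint8),cv2.MORPH_OPEN,np.ones((3,3)))
    n,l,st,c=cv2.connectedComponentsWithStats(m); k=1+np.argmax(st[1:,4]); q=P[l==k]
    r=cv2.minAreaRect((q[:,:2]*1000).astype(np.float32)); return np.round(r[0],1),np.round(r[1],1),round(r[2],2),np.round(np.median(q[:,2])*1000,1),len(q),np.round(c[k],1)
E
python3 - <<'E'
from meas import *
for n in('top','scene'):
    s=snap(n);P=cloud(s);x,y,z=P[...,0],P[...,1],P[...,2]
    b=s['img'].max(2)
    print(n)
    A=(x>.3)&(x<.95)
    print('dock',rect(P,A&(y<0)&(y>-.4)&(abs(z-.074)<.006)&(b>100)))
    fr=A&(y<-.05)&(y>-.4)&(x<.75)&(abs(z-.063)<.006)&(b<90)
    print('front',rect(P,fr))
    print('pan',rect(P,A&(y>.1)&(y<.6)&(abs(z-.102)<.007)&(s['img'][...,2]>120)))
    print('panall',rect(P,A&(y>.1)&(y<.6)&(z>.03)&(x>.57)&(z<.13)))
    print('ram',rect(P,A&(abs(y)<.15)&(z>.02)&(z<.05)&(x<.75)))
    print('salt',rect(P,A&(abs(y)<.15)&(abs(z-.078)<.006)))
    print('bottle',rect(P,A&(y<.1)&(y>-.1)&(z>.13)))
    print('turq',rect(P,(y>.1)&(y<.6)&(z>.06)&(x<.57)&(x>.2)&(z<.15)))
    if n=='top':
        cv2.imwrite('pics/c1.png',np.hstack([cv2.resize(s['img'][140:290,130:230],(400,600),interpolation=cv2.INTER_CUBIC),cv2.resize(s['img'][130:215,295:365],(400,600))]))
        for v in range(155,215,4): print(v,P[v,180].round(3), P[160+ (v-155)//1,210].round(3))
E
```

```text
top
dock (array([ 690. , -219.9]), array([189.2, 137.8]), 2.01, np.float64(72.8), 2514, array([331.4, 170. ]))
front (array([ 588. , -239.4]), array([16. , 75.6]), 1.22, np.float64(61.7), 128, array([337.4, 202.7]))
pan (array([641. , 249.6]), array([148.1, 159.1]), 5.13, np.float64(101.0), 2461, array([178.4, 181.9]))
panall (array([641.4, 245.1]), array([148.1, 168.2]), 5.12, np.float64(100.9), 2531, array([179.5, 181.7]))
ram (array([597.9, -42.1]), array([11.9, 32.1]), 83.45, np.float64(32.9), 37, array([273.5, 199.4]))
salt (array([703.8,  21.5]), array([69.9, 68.7]), 0.73, np.float64(76.9), 405, array([254.4, 163.9]))
bottle (array([698.5,  -0. ]), array([200. , 258.4]), 90.0, np.float64(1054.0), 48093, array([295.9,  58.8]))
turq (array([421.1, 280.4]), array([148.4, 160.1]), 16.16, np.float64(101.1), 2656, array([165.4, 255.3]))
155 [ 0.743  0.268 -0.001] [0.727 0.168 0.001]
159 [0.711 0.247 0.102] [ 0.714  0.168 -0.   ]
163 [0.699 0.247 0.101] [ 0.7    0.167 -0.001]
167 [0.687 0.246 0.101] [ 0.687  0.167 -0.   ]
171 [0.675 0.247 0.096] [ 0.674  0.167 -0.001]
175 [0.662 0.246
[... 598 characters left out ...]
0. , 107.5]), 3.2, np.float64(62.9), 158, array([308., 157.]))
pan (array([643.4, 247.8]), array([149.8, 163.6]), 5.5, np.float64(101.8), 2714, array([208.2, 249.5]))
panall (array([642.6, 248.5]), array([150.3, 164.5]), 6.3, np.float64(101.1), 3353, array([208.7, 254.2]))
ram (array([612.7, -14.6]), array([97.4, 65.7]), 32.38, np.float64(34.5), 236, array([269.2, 199.7]))
salt (array([704.6,  21.9]), array([70.1, 71.1]), 37.67, np.float64(77.6), 349, array([236.6, 189.5]))
bottle (array([8.72e+02, 2.00e-01]), array([199.8,  67.6]), 89.71, np.float64(429.9), 8427, array([168.5,  71.2]))
turq (array([422.9, 280.2]), array([148.3, 161.9]), 16.42, np.float64(101.6), 3599, array([272.4, 299. ]))
```

View pics/c1.png

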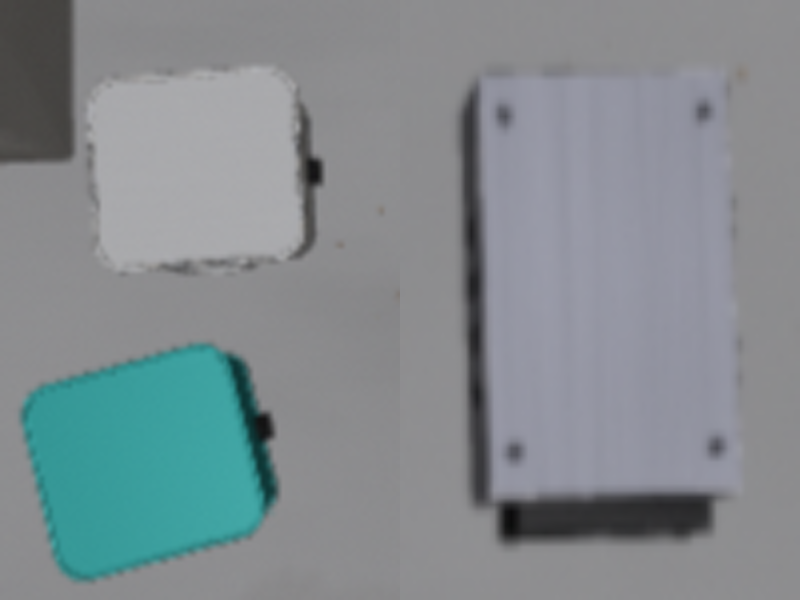

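The crop confirms it: the white scale's pan (crop 195,170) measures 148 x 159 mm at z 0.101, yaw about 5.2°. The turquoise one (crop 150,460) is the look-alike. The dock's mouth is at about (0.595,-0.2235), yaw about 2.3°, and the tray front sits at about (0.588,-0.223), as expected. First I turn the tool so the jaw axis runs along the dock's x.

Call:
move_arm(commands=[[[0, -1, 0], [0, 0, 0], 0], [[0, -1, 0], [0, 0, 0], 0], [[0, -1, 0], [0, 0, 0], 0], [[0, -1, 0], [0, 0, 0], 0], [[0, -1, 0], [0, 0, 0], 0], [[0, -1, 0], [0, 0, 0], 0], [[0, -1, 0], [0, 0, 0], 0], [[0, -1, 0], [0, 0, 0], 0]], force=20)

```text
clock: 0.87
tool_pos: [0.2019, -0.644, 0.2473]
tcp_rot: [[-0.411, -0.0, 0.911], [-0.911, 0.0, -0.411], [-0.0, -1.0, -0.0]]
force: [1.4, -1.0, -0.0]
width: 0.0417
```

Call:
move_arm(commands=[[[0, -1, 0], [0, 0, 0], 0], [[0, -1, 0], [0, 0, 0], 0], [[0, -1, 0], [0, 0, 0], 0], [[0, -1, 0], [0, 0, 0], 0], [[0, -0.47, 0], [0, 0, 0], 0], [[0, 0, 0], [0, 0, 0], 0]])

```text
clock: 1.37
tool_pos: [0.2017, -0.644, 0.2472]
tcp_rot: [[0.039, 0.0, 0.999], [-0.999, 0.001, 0.039], [-0.001, -1.0, 0.0]]
force: [-0.2, 0.1, 0.5]
width: 0.004
```

```bash
cat > go.py <<'E'
import sys
from h import *
# target world x y z, yaw(deg) of tool z -> shift in tool units, remaining turn about tool y in units
def go(p,yaw=None):
    o=telemetry.get_obs();R=o['tcp_rot'];d=R.T@(np.array(p)-o['tool_pos'])
    yz=np.degrees(np.arctan2(R[1,2],R[0,2]))
    print('t',round(o['clock'],2),'pos',o['tool_pos'].round(4),'yaw',round(yz,2),'F',o['force'].round(2),'w',round(o['width'],4),'down',R[:,1].round(4))
    print('shift units',(d/.04).round(3),'turn y',None if yaw is None else round(-(yaw-yz)/6,3))
if __name__=='__main__':
    a=list(map(float,sys.argv[1:])); go(a[:3],a[3] if len(a)>3 else None)
E
python3 go.py .50 -.226 .12 2.3; python3 - <<'E'
from h import *
s=snap('top');P=cloud(s)
z=P[235:272,330:372]; print(np.nanpercentile(z[...,2],[1,50,95,99,100]).round(4), P[253,351])
# edges of dock roof: line fits
from numpy import *
x,y,zz=P[...,0],P[...,1],P[...,2]
m=(abs(zz-.073)<.006)&(x>.55)&(x<.85)&(y<-.1)&(y>-.35)
L=[];Rr=[]
for v in range(145,195):
    u=flatnonzero(m[v]); 
    if len(u)>30: L.append(P[v,u[0]][:2]);Rr.append(P[v,u[-1]][:2])
for e in(L,Rr):
    e=array(e); f=polyfit(e[:,0],e[:,1],1); print('edge yaw',degrees(arctan(f[0])),polyval(f,.595))
F=[P[flatnonzero(m[:,u])[-1],u][:2] for u in range(312,350) if m[:,u].sum()>30]
F=array(F); f=polyfit(F[:,1],F[:,0],1); print('mouth edge yaw',degrees(arctan(-f[0])),polyval(f,-.2235))
E
```

```text
t 1.37 pos [ 0.2017 -0.644   0.2472] yaw 2.25 F [-0.25  0.08  0.48] w 0.004 down [ 1.e-04  6.e-04 -1.e+00]
shift units [-10.148   3.187   7.862] turn y -0.008
[-0.0063 -0.0007  0.0032  0.0047  0.0064] [ 0.4282584  -0.29844825 -0.00386364]
edge yaw 2.0322630668505886 -0.15565881674834015
edge yaw 2.0590987843330764 -0.29047946736707875
mouth edge yaw 3.7628481032897594 0.5960620308013287
```

Call:
move_arm(commands=[[[0, 0, 0], [-0.725, 0.22, 0.56], 0], [[0, 0, 0], [-0.725, 0.22, 0.56], 0], [[0, 0, 0], [-0.725, 0.22, 0.56], 0], [[0, 0, 0], [-0.725, 0.22, 0.56], 0], [[0, 0, 0], [-0.725, 0.22, 0.56], 0], [[0, 0, 0], [-0.725, 0.22, 0.56], 0], [[0, 0, 0], [-0.725, 0.22, 0.56], 0], [[0, 0, 0], [-0.725, 0.22, 0.56], 0]])

```text
clock: 2.08
tool_pos: [0.3727, -0.4039, 0.177]
tcp_rot: [[0.037, 0.0, 0.999], [-0.999, -0.001, 0.037], [0.001, -1.0, 0.0]]
force: [0.5, 0.4, -0.6]
width: 0.0009
```

Call:
move_arm(commands=[[[0, 0, 0], [-0.725, 0.22, 0.56], 0], [[0, 0, 0], [-0.725, 0.22, 0.56], 0], [[0, 0, 0], [-0.725, 0.22, 0.56], 0], [[0, 0, 0], [-0.725, 0.22, 0.56], 0], [[0, 0, 0], [-0.725, 0.22, 0.56], 0], [[0, 0, 0], [-0.725, 0.22, 0.56], 0], [[0, 0, 0], [0, 0, 0], 0], [[0, 0, 0], [0, 0, 0], 0]])

```text
clock: 2.75
tool_pos: [0.5008, -0.2233, 0.124]
tcp_rot: [[0.043, -0.0, 0.999], [-0.999, 0.001, 0.043], [-0.001, -1.0, -0.0]]
force: [-1.0, -0.7, 0.4]
width: 0.0004
```

```bash
python3 go.py .555 -.2247 .050 2.1
```

```text
t 2.75 pos [ 0.5008 -0.2233  0.124 ] yaw 2.49 F [-1.02 -0.71  0.35] w 0.0004 down [-2.0e-04  1.2e-03 -1.0e+00]
shift units [0.095 1.85  1.353] turn y 0.064
```

Call:
move_arm(commands=[[[0, 0.06, 0], [0.05, 0.9, 0.3], 0], [[0, 0, 0], [0.05, 0.95, 0.3], 0], [[0, 0, 0], [0, 0, 0.5], 0], [[0, 0, 0], [0, 0, 0], 0]])

```text
clock: 3.08
tool_pos: [0.5452, -0.2295, 0.0487]
tcp_rot: [[0.031, 0.0, 1.0], [-1.0, 0.001, 0.031], [-0.001, -1.0, 0.0]]
force: [0.9, 1.1, 0.3]
width: 0.0001
```

Call:
move_arm(commands=[[[0, 0, 0], [0, 0, 0.15], 0], [[0, 0, 0], [0, 0, 0.15], 0], [[0, 0, 0], [0, 0, 0], 0]])

```text
clock: 3.33
tool_pos: [0.557, -0.2291, 0.0519]
tcp_rot: [[0.032, 0.003, 0.999], [-0.999, -0.001, 0.032], [0.001, -1.0, 0.003]]
force: [0.9, -0.1, 0.6]
width: 0.0005
```

Call:
move_arm(commands=[[[0, 0, 0], [0, 0, 0.075], 0], [[0, 0, 0], [0, 0, 0.075], 0], [[0, 0, 0], [0, 0, 0], 0]])

```text
clock: 3.58
tool_pos: [0.5622, -0.2283, 0.0511]
tcp_rot: [[0.032, 0.001, 0.999], [-0.999, -0.001, 0.032], [0.001, -1.0, 0.001]]
force: [-0.2, 0.1, -0.2]
width: 0.0007
```

Call:
move_arm(commands=[[[0, -0.05, 0], [-0.09, 0, 0.05], 0], [[0, 0, 0], [0, 0, 0.05], 0], [[0, 0, 0], [0, 0, 0], 0]])

```text
clock: 3.83
tool_pos: [0.566, -0.2238, 0.0505]
tcp_rot: [[0.039, 0.001, 0.999], [-0.999, 0.0, 0.039], [-0.0, -1.0, 0.001]]
force: [0.2, -0.9, 0.4]
width: 0.0005
```

Call:
move_arm(commands=[[[0, 0, 0], [0, 0, 0.05], 0], [[0, 0, 0], [0, 0, 0.05], 0], [[0, 0, 0], [0, 0, 0], 0]])

```text
clock: 4.08
tool_pos: [0.5684, -0.2243, 0.0502]
tcp_rot: [[0.038, -0.003, 0.999], [-0.999, -0.0, 0.038], [-0.0, -1.0, -0.003]]
force: [-4.4, 0.2, 3.5]
width: 0.0006
```

Call:
move_arm(commands=[[[0, 0, 0], [0, 0, 0.08], 0], [[0, 0, 0], [0, 0, 0.07], 0], [[0, 0, 0], [0, 0, 0], 0]])

```text
clock: 4.33
tool_pos: [0.5734, -0.2243, 0.0502]
tcp_rot: [[0.037, -0.005, 0.999], [-0.999, -0.0, 0.037], [0.0, -1.0, -0.005]]
force: [-6.6, 0.1, 5.9]
width: 0.0002
```

Call:
move_arm(commands=[[[0, 0, 0], [0, 0, 0.06], 0], [[0, 0, 0], [0, 0, 0.05], 0], [[0, 0, 0], [0, 0, 0], 0]])

```text
clock: 4.58
tool_pos: [0.5775, -0.2241, 0.0502]
tcp_rot: [[0.037, -0.006, 0.999], [-0.999, -0.0, 0.037], [0.0, -1.0, -0.006]]
force: [-7.9, 0.6, 6.3]
width: 0.0003
```

Call:
move_arm(commands=[[[0, 0, 0], [0, 0, 0.03], 0], [[0, 0, 0], [0, 0, 0], 0]])

```text
clock: 4.75
tool_pos: [0.5784, -0.2241, 0.0501]
tcp_rot: [[0.037, -0.006, 0.999], [-0.999, -0.0, 0.037], [0.0, -1.0, -0.006]]
force: [-8.0, 0.8, 6.3]
width: 0.0004
```

Call:
move_arm(commands=[[[0, 0, 0], [0, 0, -0.8], 0], [[0, 0, 0], [0, 0, -1], 0], [[0, 0, 0], [0, -0.3, -0.9], 0], [[0, 0, 0], [0, -0.9, -0.3], 45], [[0, 0, 0], [0, -0.9, 0], 45], [[0, 0, 0], [0, 0, 0], 45], [[0, 0, 0], [0, 0, 0], 45]])

```text
clock: 5.33
tool_pos: [0.4632, -0.2292, 0.1368]
tcp_rot: [[0.037, 0.006, 0.999], [-0.999, -0.003, 0.037], [0.003, -1.0, 0.006]]
force: [-0.0, -0.2, -0.3]
width: 0.0198
```

```bash
cat > tray.py <<'E'
from meas import *
for n in('top','scene'):
    s=snap(n);P=cloud(s);x,y,z=P[...,0],P[...,1],P[...,2];b=s['img'].max(2)
    A=(x>.3)&(x<.75)&(y<-.05)&(y>-.4)
    try: print(n,'front',rect(P,A&(abs(z-.063)<.006)&(b<90)))
    except Exception as e: print(n,e)
    cv2.imwrite(f'pics/t_{n}.png',cv2.resize(s['img'][110:300,230:430],(600,570)))
E
python3 tray.py;python3 go.py .537 -.2254 .13 2.1
```

```text
top front (array([ 537.5, -195.7]), array([15.6, 43.8]), 0.93, np.float64(61.7), 78, array([322.2, 218.6]))
scene front (array([ 539.1, -225.3]), array([ 22.2, 106.2]), 2.41, np.float64(62.6), 147, array([322.2, 162.4]))
t 5.43 pos [ 0.4614 -0.2284  0.1341] yaw 2.17 F [-0.1  -0.41 -0.51] w 0.0274 down [ 5.e-04 -2.e-04 -1.e+00]
shift units [-0.003  0.104  1.892] turn y 0.012
```

Call:
move_arm(commands=[[[0, 0, 0], [0, 0, 0.95], 45], [[0, 0, 0], [0, 0, 0.95], 45], [[0, 0, 0], [0, 0, 0], 45], [[0, 0, 0], [0, 0, 0], 45], [[0, 0, 0], [0, 0, 0], 45]])

```text
clock: 5.85
tool_pos: [0.5362, -0.2248, 0.1325]
tcp_rot: [[0.039, -0.003, 0.999], [-0.999, 0.001, 0.039], [-0.002, -1.0, -0.003]]
force: [-1.2, 0.4, -0.6]
width: 0.0443
```

```bash
python3 go.py .538 -.2254 .051 2.1
```

```text
t 5.85 pos [ 0.5362 -0.2248  0.1325] yaw 2.22 F [-1.19  0.38 -0.62] w 0.0443 down [-0.0034  0.0014 -1.    ]
shift units [0.019 2.038 0.052] turn y 0.02
```

Call:
move_arm(commands=[[[0, 0, 0], [0.02, 0.5, 0.04], 45], [[0, 0, 0], [0, 0.6, 0], 45], [[0, 0, 0], [0, 0.6, 0], 45], [[0, 0, 0], [0, 0.32, 0], 45], [[0, 0, 0], [0, 0, 0], 45]])

```text
clock: 6.27
tool_pos: [0.5354, -0.2258, 0.0503]
tcp_rot: [[0.037, -0.007, 0.999], [-0.999, 0.002, 0.037], [-0.002, -1.0, -0.007]]
force: [-0.7, 0.7, 0.2]
width: 0.0452
```

Call:
move_arm(commands=[[[0, 0, 0], [0, 0, 0], 10], [[0, 0, 0], [0, 0, 0], 10], [[0, 0, 0], [0, 0, 0], 10], [[0, 0, 0], [0, 0, 0], 10], [[0, 0, 0], [0, 0, 0], 10], [[0, 0, 0], [0, 0, 0], 10]], force=15)

```text
clock: 6.77
tool_pos: [0.5395, -0.2265, 0.0546]
tcp_rot: [[0.038, 0.002, 0.999], [-0.999, -0.001, 0.038], [0.001, -1.0, 0.002]]
force: [-0.4, -0.6, 4.5]
width: 0.0199
```

Call:
move_arm(commands=[[[0, 0, 0], [0, 0, -0.2], 10], [[0, 0, 0], [0, 0, -0.4], 10], [[0, 0, 0], [0, 0, -0.4], 10], [[0, 0, 0], [0, 0, -0.4], 10]])

```text
clock: 7.1
tool_pos: [0.4838, -0.2284, 0.0546]
tcp_rot: [[0.038, 0.004, 0.999], [-0.999, -0.001, 0.038], [0.001, -1.0, 0.004]]
force: [2.6, 1.1, 11.2]
width: 0.0201
```

Call:
move_arm(commands=[[[0, 0, 0], [0, 0, -0.4], 10], [[0, 0, 0], [0, 0, -0.4], 10], [[0, 0, 0], [0, 0, -0.4], 10], [[0, 0, 0], [0, 0, -0.25], 10], [[0, 0, 0], [0, 0, 0], 10], [[0, 0, 0], [0, 0, 0], 10]])

```text
clock: 7.6
tool_pos: [0.4233, -0.2311, 0.0545]
tcp_rot: [[0.037, -0.002, 0.999], [-0.999, -0.001, 0.037], [0.001, -1.0, -0.002]]
force: [-4.5, 0.5, 12.4]
width: 0.0202
```

```bash
python3 tray.py;python3 go.py .538 -.2254 .051 2.1
```

```text
top front (array([ 420.8, -190.9]), array([15.6, 27.8]), 0.84, np.float64(61.8), 58, array([321.7, 256.4]))
scene front (array([ 423.4, -208.5]), array([64., 25.]), 85.95, np.float64(62.6), 98, array([353.5, 179.5]))
t 7.7 pos [ 0.4233 -0.2311  0.0545] yaw 2.12 F [-6.14  1.01 13.32] w 0.0199 down [-0.0028 -0.0013 -1.    ]
shift units [-0.035  0.079  2.872] turn y 0.003
```

Call:
move_arm(commands=[[[0, 0, 0], [0, 0, 0], 45], [[0, 0, 0], [0, 0, 0], 45], [[0, 0, 0], [0, 0, 0], 45], [[0, 0, 0], [0, 0, 0], 45], [[0, 0, 0], [0, 0, 0], 45], [[0, 0, 0], [0, 0, 0], 45]])

```text
clock: 8.2
tool_pos: [0.4248, -0.2304, 0.0534]
tcp_rot: [[0.038, -0.0, 0.999], [-0.999, 0.0, 0.038], [-0.0, -1.0, -0.0]]
force: [-0.1, -0.5, 0.6]
width: 0.0436
```

Call:
move_arm(commands=[[[0, 0, 0], [0, -0.5, 0], 45], [[0, 0, 0], [0, -0.8, 0], 45], [[0, 0, 0], [0, -0.8, 0], 45], [[0, 0, 0], [0, -0.6, 0], 60], [[0, 0, 0], [0, -0.6, 0], 60], [[0, 0, 0], [0, 0, 0], 60]])

```text
clock: 8.7
tool_pos: [0.4276, -0.2314, 0.1899]
tcp_rot: [[0.038, 0.008, 0.999], [-0.999, -0.005, 0.038], [0.005, -1.0, 0.007]]
force: [0.7, -0.6, -0.1]
width: 0.0562
```

```bash
python3 tray.py;python3 - <<'E'
from h import *
s=snap('scene');cv2.imwrite('pics/s2.png',cv2.resize(s['img'][100:260,250:450],(800,600)))
s=snap('top');cv2.imwrite('pics/top2.png',cv2.resize(s['img'][130:290,270:430],(600,600)))
E
python3 go.py .538 -.2254 .051 2.1
```

```text
top front (array([ 421.1, -206.6]), array([15.8, 59.1]), 1.15, np.float64(61.5), 114, array([326.5, 256.4]))
scene front (array([ 422.9, -228. ]), array([ 19.7, 107.4]), 0.88, np.float64(63.1), 159, array([355.9, 175.8]))
t 8.9 pos [ 0.424  -0.2302  0.1845] yaw 2.17 F [-0.09 -0.05 -0.14] w 0.0594 down [-1.9e-03  9.0e-04 -1.0e+00]
shift units [-0.01   3.332  2.858] turn y 0.011
```

View pics/s2.png

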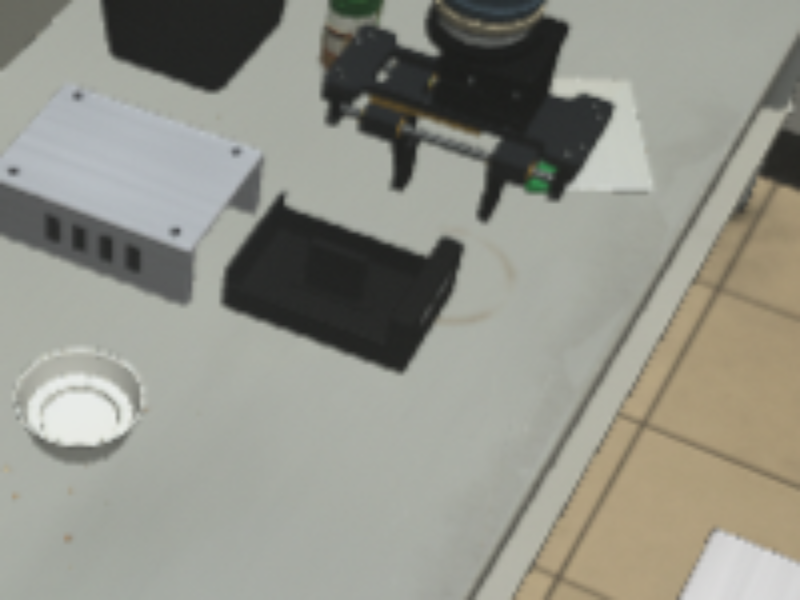

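The scene crop shows the tray (340,270) clear of the dock and standing flat, with its handle fin at about (335,265). The ring stain (470,280) is flat. Now I turn the jaw axis across the fin.

Call:
move_arm(commands=[[[0, 1, 0], [0, 0, 0], 50], [[0, 1, 0], [0, 0, 0], 50], [[0, 1, 0], [0, 0, 0], 50], [[0, 1, 0], [0, 0, 0], 50], [[0, 1, 0], [0, 0, 0], 50], [[0, 1, 0], [0, 0, 0], 50], [[0, 1, 0], [0, 0, 0], 50], [[0, 1, 0], [0, 0, 0], 50]])

```text
clock: 9.57
tool_pos: [0.424, -0.23, 0.1838]
tcp_rot: [[-0.721, -0.003, 0.693], [-0.693, 0.002, -0.721], [0.001, -1.0, -0.003]]
force: [-0.4, -0.8, -0.0]
width: 0.0499
```

Call:
move_arm(commands=[[[0, 1, 0], [0, 0, 0], 50], [[0, 1, 0], [0, 0, 0], 50], [[0, 1, 0], [0, 0, 0], 50], [[0, 1, 0], [0, 0, 0], 50], [[0, 1, 0], [0, 0, 0], 50], [[0, 1, 0], [0, 0, 0], 50], [[0, 1, 0], [0, 0, 0], 50], [[0, 0, 0], [0, 0, 0], 50]])

```text
clock: 10.23
tool_pos: [0.424, -0.23, 0.184]
tcp_rot: [[-0.999, -0.003, 0.036], [-0.036, 0.001, -0.999], [0.003, -1.0, -0.001]]
force: [0.3, 0.4, -0.2]
width: 0.0502
```

```bash
cat > fin.py <<'E'
from meas import *
import sys
zo=float(sys.argv[1]) if len(sys.argv)>1 else 0
cx,cy=(map(float,sys.argv[2:4]) if len(sys.argv)>3 else (.497,-.227))
for n in('top','scene'):
    s=snap(n);P=cloud(s);x,y,z=P[...,0]-cx,P[...,1]-cy,P[...,2]-zo;b=s['img'].max(2)
    D=(b<110)
    for nm,m in(('fin',D&(abs(x)<.05)&(abs(y)<.035)&(abs(z-.061)<.007)),('front',D&(x<-.05)&(x>-.12)&(abs(y)<.08)&(abs(z-.063)<.008)),
      ('all',D&(abs(x)<.12)&(abs(y)<.09)&(z>.022)&(z<.072)),('back',D&(x>.05)&(x<.12)&(abs(y)<.08)&(abs(z-.048)<.006))):
        q=P[m]
        if len(q)<8: print(n,nm,len(q));continue
        r=cv2.minAreaRect((q[:,:2]*1000).astype(np.float32));print(n,nm,len(q),np.round(r[0],1),np.round(r[1],1),round(r[2],2),'med',np.round(np.median(q,0)*1000,1))
E
python3 fin.py; python3 go.py .497 -.2278 .13 -88
```

```text
top fin 56 [ 497.8 -228.6] [46.6 10.7] 2.11 med [ 496.2 -227.    60. ]
top front 0
top all 291 [ 531.  -219.3] [173.3 128.2] 1.25 med [ 514.7 -224.4   36.6]
top back 56 [ 584.1 -215.1] [129.1  44.4] 82.54 med [ 570.  -228.4   46.7]
scene fin 49 [ 498.8 -227.5] [12.  48.1] 88.07 med [ 496.5 -226.    60.8]
scene front 183 [ 423.1 -230.8] [ 20.7 110.5] 1.88 med [ 422.3 -227.5   62.4]
scene all 832 [ 513.4 -218.4] [137.8 204.5] 88.98 med [ 491.  -223.    42.3]
scene back 73 [ 587.1 -216.7] [134.4  47.6] 85.04 med [ 572.4 -209.    47.5]
t 10.33 pos [ 0.4243 -0.2301  0.1844] yaw -87.66 F [-0.24  1.16 -0.25] w 0.05 down [-0.0022  0.001  -1.    ]
shift units [-1.821  1.356  0.019] turn y 0.057
```

Call:
move_arm(commands=[[[0, 0.05, 0], [-0.9, 0, -0.02], 50], [[0, 0, 0], [-0.93, 0.3, -0.02], 50], [[0, 0, 0], [0, 0.6, 0], 50], [[0, 0, 0], [0, 0.46, 0], 50], [[0, 0, 0], [0, 0, 0], 50], [[0, 0, 0], [0, 0, 0], 50]])

```text
clock: 10.83
tool_pos: [0.497, -0.226, 0.1299]
tcp_rot: [[-0.999, -0.003, 0.034], [-0.034, 0.001, -0.999], [0.003, -1.0, -0.002]]
force: [-0.7, -0.3, 0.1]
width: 0.0502
```

```bash
python3 go.py .4975 -.2275 .053 -88.1
```

```text
t 10.83 pos [ 0.497  -0.226   0.1299] yaw -88.05 F [-0.72 -0.28  0.12] w 0.0502 down [-0.0031  0.0014 -1.    ]
shift units [-0.017  1.923  0.041] turn y 0.008
```

Call:
move_arm(commands=[[[0, 0, 0], [0, 0.5, 0.03], 50], [[0, 0, 0], [0, 0.6, 0], 50], [[0, 0, 0], [0, 0.5, 0], 50], [[0, 0, 0], [0, 0.3, 0], 50], [[0, 0, 0], [0, 0, 0], 50]])

```text
clock: 11.25
tool_pos: [0.4968, -0.2274, 0.0539]
tcp_rot: [[-0.999, -0.003, 0.033], [-0.033, 0.001, -0.999], [0.003, -1.0, -0.001]]
force: [0.0, 0.4, -0.4]
width: 0.05
```

Call:
move_arm(commands=[[[0, 0, 0], [0, 0, 0], 0], [[0, 0, 0], [0, 0, 0], 0], [[0, 0, 0], [0, 0, 0], 0], [[0, 0, 0], [0, 0, 0], 0], [[0, 0, 0], [0, 0, 0], 0], [[0, 0, 0], [0, 0, 0], 0], [[0, 0, 0], [0, 0, 0], 0]], force=25)

```text
clock: 11.83
tool_pos: [0.4982, -0.2277, 0.0555]
tcp_rot: [[-0.999, 0.001, 0.033], [-0.033, -0.0, -0.999], [-0.001, -1.0, 0.0]]
force: [0.0, -1.4, 0.4]
width: 0.0113
```

Call:
move_arm(commands=[[[0, 0, 0], [0, -0.1, 0], 0], [[0, 0, 0], [0, -0.3, 0], 0], [[0, 0, 0], [0, -0.6, 0], 0], [[0, 0, 0], [0, -0.8, 0], 0], [[0, 0, 0], [0, -0.8, 0], 0], [[0, 0, 0], [0, -0.6, 0], 0], [[0, 0, 0], [0, 0, 0], 0]])

```text
clock: 12.42
tool_pos: [0.5012, -0.2285, 0.1895]
tcp_rot: [[-0.999, 0.011, 0.033], [-0.033, -0.004, -0.999], [-0.01, -1.0, 0.005]]
force: [0.7, 0.1, -1.2]
width: 0.0096
```

```bash
python3 fin.py 0.128; python3 go.py .642 .2485 .22 -84.8
```

```text
top fin 0
top front 175 [ 425.1 -209.9] [19.5 67.6] 3.77 med [ 425.  -208.8  194.8]
top all 356 [ 495.2 -228. ] [159.8 109. ] 1.98 med [ 433.2 -207.   186.7]
top back 40 [ 572.1 -222.8] [  3.3 104. ] 0.63 med [ 572.1 -209.3  180.1]
scene fin 15 [ 480.8 -226.2] [11.6  8.7] 51.18 med [ 479.9 -225.5  188.4]
scene front 211 [ 424.2 -228.3] [ 20.5 111.2] 1.46 med [ 423.4 -223.9  193.3]
scene all 657 [ 494.7 -225.8] [161.4 116.2] 1.89 med [ 435.6 -201.7  171. ]
scene back 42 [ 572.2 -225.1] [  6.3 109. ] 1.57 med [ 571.1 -203.5  177.9]
t 12.52 pos [ 0.4983 -0.2276  0.1847] yaw -88.13 F [-0.39  0.16 -1.3 ] w 0.0102 down [ 0.0023 -0.0012 -1.    ]
shift units [ -3.98   -0.889 -11.778] turn y -0.555
```

Call:
move_arm(commands=[[[0, 0, 0], [-0.1, -0.2, -0.3], 0], [[0, 0, 0], [-0.18, -0.2, -0.55], 0], [[0, 0, 0], [-0.27, -0.2, -0.8], 0], [[0, 0, 0], [-0.27, -0.15, -0.8], 0], [[0, 0, 0], [-0.27, 0, -0.8], 0], [[0, 0, 0], [-0.27, 0, -0.8], 0], [[0, 0, 0], [-0.27, 0, -0.8], 0], [[0, 0, 0], [-0.27, 0, -0.8], 0]])

```text
clock: 13.18
tool_pos: [0.5657, 0.0036, 0.2121]
tcp_rot: [[-0.999, -0.003, 0.034], [-0.034, 0.0, -0.999], [0.003, -1.0, -0.0]]
force: [0.7, 0.1, -1.4]
width: 0.0099
```

Call:
move_arm(commands=[[[0, 0, 0], [-0.27, 0, -0.8], 0], [[0, 0, 0], [-0.27, 0, -0.8], 0], [[0, 0, 0], [-0.27, 0, -0.8], 0], [[0, 0, 0], [-0.27, 0, -0.8], 0], [[0, 0, 0], [-0.27, 0, -0.8], 0], [[0, -0.25, 0], [-0.27, 0, -0.7], 0], [[0, -0.3, 0], [-0.2, 0, -0.5], 0], [[0, 0, 0], [0, 0, -0.3], 0]])

```text
clock: 13.85
tool_pos: [0.6301, 0.2279, 0.2115]
tcp_rot: [[-0.995, -0.003, 0.095], [-0.095, 0.002, -0.995], [0.003, -1.0, -0.002]]
force: [-0.1, 0.1, -1.8]
width: 0.01
```

Call:
move_arm(commands=[[[0, 0, 0], [0, 0, 0], 0], [[0, 0, 0], [0, 0, 0], 0], [[0, 0, 0], [0, 0, 0], 0]])

```text
clock: 14.1
tool_pos: [0.6306, 0.2211, 0.2125]
tcp_rot: [[-0.996, -0.001, 0.088], [-0.088, -0.002, -0.996], [0.001, -1.0, 0.002]]
force: [-0.5, -0.9, -1.8]
width: 0.0097
```

```bash
python3 fin.py 0.16 .641 .247; python3 go.py .642 .2485 .215 -84.8
```

```text
top fin 0
top front 11 [561.5 170.3] [13.9  5.5] 5.14 med [563.  168.1 217.9]
top all 139 [637. 174.] [167.8  59.7] 25.25 med [697.2 174.2 199.8]
top back 29 [704.2 202.1] [ 4.2 55.7] 4.88 med [704.7 202.3 203.5]
scene fin 19 [620.4 229.4] [34.7 10.1] 42.0 med [612.2 223.8 218. ]
scene front 288 [555.2 218.1] [ 20.4 102.7] 5.1 med [554.9 219.8 219.8]
scene all 775 [624.3 220.6] [162.2 111.8] 5.32 med [557.  227.7 207.9]
scene back 1
t 14.2 pos [0.6311 0.2208 0.2131] yaw -85.01 F [ 0.28 -1.46 -1.49] w 0.0097 down [-2.0e-04 -1.7e-03 -1.0e+00]
shift units [-0.333 -0.05  -0.665] turn y -0.035
```

Call:
move_arm(commands=[[[0, -0.03, 0], [-0.17, 0, -0.35], 0], [[0, 0, 0], [-0.17, 0, -0.34], 0], [[0, 0, 0], [0, 0.4, 0], 0], [[0, 0, 0], [0, 0.4, 0], 0], [[0, 0, 0], [0, 0.25, 0], 0], [[0, 0, 0], [0, 0, 0], 0], [[0, 0, 0], [0, 0, 0], 0], [[0, 0, 0], [0, 0, 0], 0]])

```text
clock: 14.87
tool_pos: [0.6427, 0.2515, 0.1721]
tcp_rot: [[-0.996, 0.001, 0.092], [-0.092, 0.0, -0.996], [-0.002, -1.0, -0.0]]
force: [-0.1, 0.3, -1.9]
width: 0.0099
```

```bash
python3 fin.py 0.115 .641 .247; python3 go.py .643 .249 .156 -84.8; python3 - <<'E'
from h import *
s=snap('scene');cv2.imwrite('pics/s3.png',cv2.resize(s['img'][170:320,140:340],(800,600)))
E
```

```text
top fin 0
top front 23 [572.2 194.6] [18.7  9.7] 35.49 med [573.  194.4 178.1]
top all 143 [638.6 230.2] [160.   65.6] 5.46 med [711.8 206.2 156.9]
top back 42 [715.9 238.1] [ 4.6 64. ] 5.9 med [714.8 239.5 162.8]
scene fin 22 [631.6 260.3] [35.8 12.3] 41.12 med [623.1 253.4 175.4]
scene front 334 [567.9 245.9] [ 22.  109.3] 5.01 med [565.9 247.9 178.7]
scene all 808 [636.7 252.2] [162.4 109.8] 5.28 med [569.  257.2 164.2]
scene back 1
t 14.97 pos [0.6426 0.252  0.1725] yaw -84.68 F [-0.07  0.24 -0.83] w 0.0096 down [ 2.e-03  8.e-04 -1.e+00]
shift units [-0.001  0.411  0.075] turn y 0.02
```

View pics/s3.png

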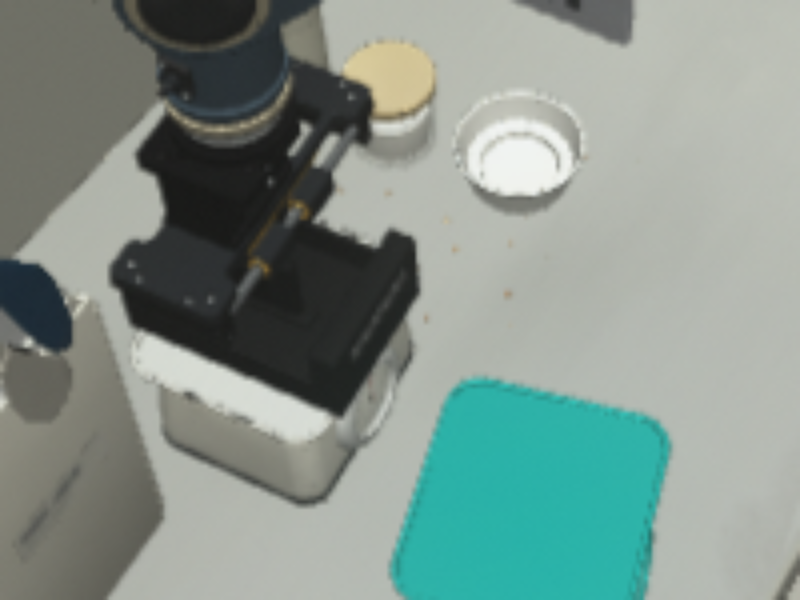

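The crop shows the tray just above the pan, aligned with it, and the dial (380,400) on the -x side. The tray sits about 3 mm too far in +y, so I correct that and then lower.

Call:
move_arm(commands=[[[0, 0, 0], [0, 0.1, 0.075], 0], [[0, 0, 0], [0, 0.1, 0], 0], [[0, 0, 0], [0, 0.06, 0], 0], [[0, 0, 0], [0, 0, 0], 0], [[0, 0, 0], [0, 0, 0], 0]])

```text
clock: 15.43
tool_pos: [0.6421, 0.249, 0.1603]
tcp_rot: [[-0.996, -0.001, 0.093], [-0.093, -0.0, -0.996], [0.001, -1.0, 0.0]]
force: [-0.7, 0.5, -1.2]
width: 0.0099
```

Call:
move_arm(commands=[[[0, 0, 0], [0, 0.04, 0], 0], [[0, 0, 0], [0, 0.04, 0], 0], [[0, 0, 0], [0, 0, 0], 0]])

```text
clock: 15.68
tool_pos: [0.6425, 0.2492, 0.1579]
tcp_rot: [[-0.996, 0.001, 0.093], [-0.093, 0.0, -0.996], [-0.001, -1.0, -0.0]]
force: [-0.4, -0.6, 0.1]
width: 0.01
```

```bash
python3 fin.py 0.104 .641 .247 | grep -v fin; python3 go.py .643 .249 .156 -84.8
```

```text
top front 18 [571.1 194.5] [17.5  8.6] 2.72 med [574.  193.2 163.3]
top all 123 [638.7 227.6] [159.   65.1] 5.63 med [711.6 205.5 143.2]
top back 32 [715.6 235.2] [ 4.2 65.2] 5.38 med [714.9 235.  149.6]
scene front 308 [567.6 243.3] [ 21.9 108.6] 4.1 med [566.3 247.2 164.7]
scene all 712 [637.1 249.2] [161.6 109.9] 4.9 med [567.2 253.2 154.4]
scene back 1
t 15.78 pos [0.6425 0.2492 0.1579] yaw -84.65 F [ 0.88  0.62 -0.17] w 0.01 down [ 9.e-04  5.e-04 -1.e+00]
shift units [-0.011  0.048  0.007] turn y 0.025
```

Call:
move_arm(commands=[[[0, 0, 0], [0, 0.03, 0], 0], [[0, 0, 0], [0, 0, 0], 0]])

```text
clock: 15.95
tool_pos: [0.6425, 0.2492, 0.1579]
tcp_rot: [[-0.996, 0.001, 0.093], [-0.093, 0.0, -0.996], [-0.001, -1.0, -0.0]]
force: [-2.1, -1.5, 4.8]
width: 0.0098
```

Firm contact: z stopped moving and Fz rose to 4.8 N. Release, then go straight up.

Call:
move_arm(commands=[[[0, 0, 0], [0, 0, 0], 45], [[0, 0, 0], [0, 0, 0], 45], [[0, 0, 0], [0, 0, 0], 45], [[0, 0, 0], [0, 0, 0], 45], [[0, 0, 0], [0, 0, 0], 45], [[0, 0, 0], [0, 0, 0], 45], [[0, 0, 0], [0, 0, 0], 45]])

```text
clock: 16.53
tool_pos: [0.6422, 0.249, 0.1562]
tcp_rot: [[-0.996, -0.0, 0.093], [-0.093, -0.0, -0.996], [0.0, -1.0, 0.0]]
force: [-0.1, -0.2, -0.4]
width: 0.0434
```

Call:
move_arm(commands=[[[0, 0, 0], [0, -0.3, 0], 45], [[0, 0, 0], [0, -0.6, 0], 45], [[0, 0, 0], [0, -0.9, 0], 45], [[0, 0, 0], [0, -0.9, 0], 45], [[0, 0, 0], [0, -0.5, 0], 45]])

```text
clock: 16.95
tool_pos: [0.6435, 0.25, 0.2902]
tcp_rot: [[-0.996, 0.006, 0.093], [-0.093, 0.003, -0.996], [-0.007, -1.0, -0.002]]
force: [0.9, 0.5, 0.5]
width: 0.0448
```

Call:
move_arm(commands=[[[0, 0, 0], [0.8, 0, 0.4], 45], [[0, 0, 0], [0.8, 0, 0.4], 45], [[0, 0, 0], [0.8, 0, 0.4], 45], [[0, 0, 0], [0.5, 0, 0.8], 45], [[0, 0, 0], [0, 0, 0.9], 45], [[0, 0, 0], [0, 0, 0.9], 45], [[0, 0, 0], [0, 0, 0.6], 45], [[0, 0, 0], [0, 0, 0], 45]])

```text
clock: 17.62
tool_pos: [0.5439, 0.0558, 0.2854]
tcp_rot: [[-0.997, 0.002, 0.083], [-0.083, -0.004, -0.997], [-0.001, -1.0, 0.004]]
force: [-0.6, -1.1, 0.3]
width: 0.0447
```

```bash
python3 fin.py 0.102 .641 .247; python3 go.py .643 .249 .156 -84.8; python3 - <<'E'
from meas import *
s=snap('scene');a=s['img'];t=snap('top');b=t['img']
cv2.imwrite('pics/s4.png',np.hstack([cv2.resize(b[100:300,100:380],(420,300)),cv2.resize(a[100:320,120:360],(380,300))]))
for s in (s,t):
    P=cloud(s);x,y,z=P[...,0],P[...,1],P[...,2]
    A=(x>.3)&(x<.95)
    print('salt',rect(P,A&(abs(y)<.15)&(abs(z-.078)<.006)&(x>.66)))
    print('dock',rect(P,A&(y<0)&(y>-.4)&(abs(z-.074)<.006)&(x>.55)))
    print('turq',rect(P,(y>.1)&(y<.6)&(z>.06)&(x<.55)&(x>.2)&(z<.11)))
E
```

```text
top fin 66 [640.9 249. ] [49.4  9.5] 3.75 med [639.  249.  163.2]
top front 269 [566.7 242.5] [ 20.  108.3] 5.46 med [567.  242.  163.6]
top all 663 [635.7 249. ] [160.5 109. ] 5.28 med [606.8 246.5 157.2]
top back 61 [713.4 255.8] [  4.8 105.5] 5.94 med [713.8 260.9 149.1]
scene fin 79 [642.2 250.1] [49.6 11.5] 4.68 med [641.4 250.5 162.8]
scene front 316 [567.  243.5] [ 22.1 107.4] 4.48 med [566.1 245.9 164.8]
scene all 1157 [637.5 249.6] [163.8 110.7] 5.67 med [617.6 253.  145.7]
scene back 88 [715.2 256.1] [  6.5 106.3] 4.68 med [714.4 257.4 148.6]
t 17.72 pos [0.5434 0.0621 0.2853] yaw -84.79 F [-1.11  0.79 -1.18] w 0.0446 down [ 1.3e-03  2.0e-04 -1.0e+00]
shift units [-2.9    3.237 -4.428] turn y 0.001
salt (array([705.6,  20.8]), array([69.8, 69.7]), 34.47, np.float64(77.7), 350, array([236.5, 189.5]))
dock (array([ 614. , -221.9]), array([ 38. , 141.4]), 3.43, np.float64(74.0), 310, array([301.6, 152.2]))
turq (array([422.7, 280.5]), array([148.4, 162.5]), 16.27, np.float64(101.4), 3598, array([272.5, 299.1]))
salt (array([704.8,  19.4]), array([69.3, 68.3]), 60.4, np.float64(76.8), 387, array([254.6, 163.5]))
dock (array([ 689.9, -220.2]), array([190. , 138.2]), 1.73, np.float64(72.8), 2560, array([331.2, 169.8]))
turq (array([421.4, 280.3]), array([148.1, 160.2]), 16.13, np.float64(101.3), 2655, array([165.4, 255.3]))
```

View pics/s4.png

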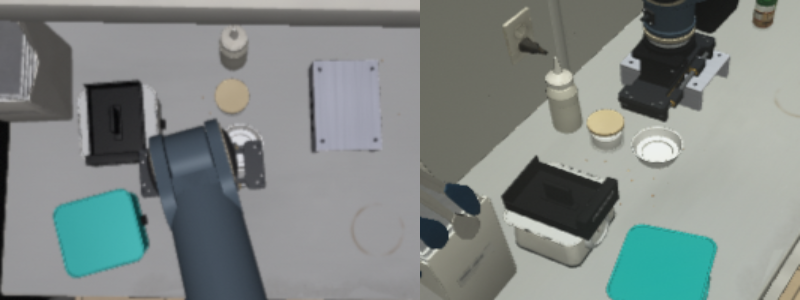

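The views show the tray flat and square on the white pan (fin at top-crop (115,122)), the bystanders standing and the gripper clear. Handing in.

```bash
python3 -c "
from workcell import close_job; print(close_job())"
```

```text
the job is handed in; nothing more can be done
None
```

The tray is standing squarely on the middle of the white scale's pan, and I handed the job in at about 17.7 s of the 67 s. The order was as asked: press the latch (about 8 N), let the tray spring out, draw it clear of the dock, let go, then regrip it by the handle fin and set it on the pan.

**Last checks:**
- **Position:** the fin is at about (0.6415, 0.2495) against a pan centre of about (0.642, 0.249).
- **Angle:** the tray's yaw is about 5.3° against about 5.2° for the pan.
- **Height:** the underside is level at about 0.102 m, the height of the pan.
- **Surroundings:** the salt jar, dock and turquoise look-alike measured unmoved. The ramekin and squeeze bottle I only checked in the final picture, where both stand as before. The gripper is clear of everything.

**Disagreements:**
- While drawing the tray out, the tool read 11–13 N upward because the grip sat about 4 mm above its commanded height; nothing moved out of place.
- The last scene view gave a wrong dock outline because the arm hid part of it; the top view matches the first measurement.
- The tray, 160 mm long, overhangs the pan's 146 mm at both ends, by about 12 mm at the front and 2 mm at the back. I centred the handle rather than the outline.

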